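# Stow the slide mailers in the tilt bin and lock it

## Robot

A 6-joint arm with a two-finger parallel gripper is mounted at the origin on the work surface. World frame = base frame: x ahead of the robot, y to its left, z up, the work surface at z = 0. Lengths are in m, angles in rad, forces in N, time in s.
With the tool pointing down it reaches from about 0.375 to 0.9 m from the base axis. Payload 3.1 kg.
Tool frame: the origin (TCP) lies at the very end of the fingers, on their centre line; the grasp point (between the pads) lies 19 mm behind it; z points along the fingers, y is the direction in which the jaws open and shut (so a half turn about z gives the same grasp; the last joint's range is limited). The gripper opens to 85 mm and grips with 20 to 120 N. Pads are 22 mm wide; open, the fingers measure 114 mm over their backs; the gripper's body (76 mm by 85 mm) begins 54 mm behind the grasp point. The pads swing forward as they close: fully open they stand 13 mm farther back than shut.
Start: joints at [1.044, 0.527, 1.433, -0, 1.181, -0.178], TCP at [0.213, 0.588, 0.231] pointing down, gripper open.
Joint ranges: [-3.08, 3.08], [-0.75, 2.2], [0.22, 2.44], [-1.43, 4.57], [0, 2.65], [-2.85, 2.85]. Speed limits (rad/s): [2.79, 2.79, 3.14, 3.14, 3.14, 3.14].

## Interface

Orientations are given as a unit quaternion [x, y, z, w].
In Python, from station import manip gives the robot as it stands. The module is installed in compiled form; this text tells all that it offers.
- The arm moves only by the tool send_rows, never from a script. Its argument "commands" is a list of rows, each an object with "delta_pos": the shift along the world's x, y, z in cm, a list of three; "yaw": the turn about the world's z in rad. A call has 1 to 10 rows; each row shifts and turns the pose as measured when the row begins; what a row does not reach is not made up. A row lasts 1/8 s, in which the tool goes at most 62.5 mm and 10.7 degrees, less where a joint would pass 70% of its speed; a pose out of reach is approached as far as the arm can. A call is refused whole if a number of a shift passes 6.25 or a number of a turn 0.188, either way. A call with a gripper value outside its range is refused whole. "grip" is the closure, from -1 (fully open) to 1 (shut), set as the call begins (left out, the last holds). The fingers move at their own pace and stop on an object; "force" is the grip in N (left out, the last holds). Time passes only in rows, so rows that do not move let the fingers close. It gives the time, the measured TCP pose, the force and the opening at its end, in the units of the state.
- manip.sense(): the state, without advancing time (a new reading comes with each control period).
- manip.snapshot(name): name is "scene" or "side" or "wrist"; returns the picture (480x640x3 uint8, blue, green, red); there is no depth.
- manip.get_calibration(name): a dict with "fx", "fy", "cx", "cy" (pixels), "world_to_cam" (4x4, takes a point from world to camera coordinates); the wrist camera has in their place "mount" (4x4, takes a point from camera to tool coordinates, whose origin is the TCP and whose axes are the flange's). Camera axes: x right, y down, z forward; pixel columns grow to the right and rows downward; lengths in m; the calibration is good to about 2 mm. A picture is of the moment at which its call begins: read the wrist's pose just before it. get_calibration takes no time and is no camera call.
- manip.sign_off(): hands the job in, once; it reports no verdict.
The state is a dict: "t": time; "q": joint angles; "qd": joint speeds; "tau": joint torques, N m; "tcp_pos": TCP position; "tool_rot": TCP orientation; "force": force on the tool from outside, world axes, zero at the start; "ft_torque": the same for the moment, N m; "finger_gap": opening from 0.0 (shut) to 1.0 (fully open).
Only numpy, scipy, OpenCV 4.12 (cv2) and the standard library are available. Lean on these libraries where they do the work, as an engineer would, in place of code of your own. Each camera call takes 0.05 s, during which the arm holds its last target. There are 200 camera calls.

## Task

Tip the bin out of its white housing by the pull bar, put every slide mailer that lies on the bench into it, and push the bin back until it clicks fully home. Then lock it: push the lock rod through all three eyelets from the right, with its handle left outside close to the outer eyelet, and knock over none of the bottles and glassware.

Things in the scene. Friction and masses are not known exactly. Their poses are not given: they have to be found in the camera images.
- housing: White hollow open-fronted housing of the tilt bin, 216 mm wide (y), 131 deep (x), 180 high, fixed to the bench, flat roof. Origin on the bench under the bin's pivot line, at the middle of the front; x to the back, y to the left seen from the robot, z up. The bin's pivot line runs along y, 15 mm above this origin. Two of the three lock eyelets stand on the roof near its front edge.
- bin (a joint): Tilt of the bin, rad: 0 fully home, 0.9 tipped out against its stop, top forward to the robot. A sprung roller catch holds it: pulling it off its catch takes about 6 N at the bar, pushing it home past the catch about 5 N (more when loaded); short of the click it stands ajar at 0.1. Empty, past about 0.55 rad it falls open and stays open; below 0.45 it falls back to ajar.
- bar_mid (a point): Middle of the bin's round steel pull bar, 12 mm thick, 70 mm long along y, on two uprights; 200 mm above the pivot, 3 mm in front of it, 43 mm above the upper edge of the 6 mm front panel. Home, it is 215 mm above the bench, above the roof's level with room on both sides, so it can be hooked or pinched from above. Moves with the bin, axes of the bin.
- bin_in (a point): Centre of the bin's inner floor, axes of the bin (x back, y left, z up when home). Inside 95 mm deep, 190 wide, open at the top; front panel 150 mm, back wall 88 mm above the floor. Tipped out, the mouth opens upwards in front of the housing, between the panel's edge (120 mm in front of the pivot line, 112 above the bench) and the back wall's (15 mm in front, 147 above).
- eye_bin (a point): Centre of the bin's own eyelet: upright steel plate 32 mm square, 8 mm thick, with a 20 mm hole along y, between the housing's two; in line with them only when the bin is fully home. Axes of the bin.
- eye_outer (a point): Centre of the 20 mm hole of the housing's outer eyelet (plate 32 mm square, 8 mm thick), 200 mm above the bench, 100 mm to the right (-y) of the housing's middle; axes of the housing, hole along y. The rod goes in here, moving in the housing's +y direction.
- eye_inner (a point): Centre of the 20 mm hole of the housing's inner eyelet, 80 mm further in (+y) than the outer one; axes of the housing. The bin's eyelet lies midway between them.
- rod: Lock rod: steel rod 12 mm thick, 120 mm long, on a black square plastic handle 16 x 16 x 60 mm; about 0.12 kg, balance point about 45 mm along the rod from the shoulder. Origin on the axis at the shoulder where handle meets rod; x along the rod to its tip. Lies on the bench to the right of the housing, tip roughly to the robot's left (+y).
- rod_tip (a point): Centre of the rod's free end, 120 mm from the shoulder.
- rod_grip (a point): Middle of the rod's handle, 30 mm behind the shoulder.
- mailer0: Closed white plastic slide mailer (slide box) with a grey seam, 85 mm long (x), 32 mm wide (y), 24 mm high (z), 40 to 85 g; origin at the centre of its underside, lying on the bench. May be absent.
- mailer1: Closed white plastic slide mailer (slide box) with a grey seam, 85 mm long (x), 32 mm wide (y), 24 mm high (z), 40 to 85 g; origin at the centre of its underside, lying on the bench. May be absent.
- mailer2: Closed white plastic slide mailer (slide box) with a grey seam, 85 mm long (x), 32 mm wide (y), 24 mm high (z), 40 to 85 g; origin at the centre of its underside, lying on the bench. May be absent.
- mailer3: Closed white plastic slide mailer (slide box) with a grey seam, 85 mm long (x), 32 mm wide (y), 24 mm high (z), 40 to 85 g; origin at the centre of its underside, lying on the bench. May be absent.
- mailer4: Closed white plastic slide mailer (slide box) with a grey seam, 85 mm long (x), 32 mm wide (y), 24 mm high (z), 40 to 85 g; origin at the centre of its underside, lying on the bench. May be absent.
- oil: Bystander: amber glass immersion-oil bottle, black cap, 44 mm dia., 85 mm tall; origin at the centre of its foot. To stay standing.
- beaker: Bystander: empty glass beaker, 72 mm dia., 90 mm tall; origin at the centre of its foot. To stay standing.
- jar: Bystander: glass jar with lid, 60 mm dia., 75 mm tall; origin at the centre of its foot. To stay standing.
- wash: Bystander: white plastic bottle, 60 mm dia., 150 mm tall; origin at the centre of its foot. To stay standing.
Mind the look-alikes: they are no part of the job. What is shaped like the mailer0 but black or pink is not meant.

How it is judged:
On the way, in this order (a step that is already met when the one before it is completed fails the run):
1. the bin is tipped out (value of joint bin above 0.7 rad), for 0.2 s.
2. every mailer is in the tipped-out bin (x of mailer0 in the frame of bin_in between -0.06 and 0.06 m and y of mailer0 in the frame of bin_in between -0.1 and 0.1 m and z of mailer0 in the frame of bin_in between -0.012 and 0.14 m and x of mailer1 in the frame of bin_in between -0.06 and 0.06 m and y of mailer1 in the frame of bin_in between -0.1 and 0.1 m and z of mailer1 in the frame of bin_in between -0.012 and 0.14 m and x of mailer2 in the frame of bin_in between -0.06 and 0.06 m and y of mailer2 in the frame of bin_in between -0.1 and 0.1 m and z of mailer2 in the frame of bin_in between -0.012 and 0.14 m and x of mailer3 in the frame of bin_in between -0.06 and 0.06 m and y of mailer3 in the frame of bin_in between -0.1 and 0.1 m and z of mailer3 in the frame of bin_in between -0.012 and 0.14 m and x of mailer4 in the frame of bin_in between -0.06 and 0.06 m and y of mailer4 in the frame of bin_in between -0.1 and 0.1 m and z of mailer4 in the frame of bin_in between -0.012 and 0.14 m and value of joint bin above 0.5 rad), for 0.3 s.
3. the bin is clicked home with the mailers in it (x of mailer0 in the frame of bin_in between -0.06 and 0.06 m and y of mailer0 in the frame of bin_in between -0.1 and 0.1 m and z of mailer0 in the frame of bin_in between -0.012 and 0.14 m and x of mailer1 in the frame of bin_in between -0.06 and 0.06 m and y of mailer1 in the frame of bin_in between -0.1 and 0.1 m and z of mailer1 in the frame of bin_in between -0.012 and 0.14 m and x of mailer2 in the frame of bin_in between -0.06 and 0.06 m and y of mailer2 in the frame of bin_in between -0.1 and 0.1 m and z of mailer2 in the frame of bin_in between -0.012 and 0.14 m and x of mailer3 in the frame of bin_in between -0.06 and 0.06 m and y of mailer3 in the frame of bin_in between -0.1 and 0.1 m and z of mailer3 in the frame of bin_in between -0.012 and 0.14 m and x of mailer4 in the frame of bin_in between -0.06 and 0.06 m and y of mailer4 in the frame of bin_in between -0.1 and 0.1 m and z of mailer4 in the frame of bin_in between -0.012 and 0.14 m and value of joint bin below 0.025 rad), for 0.3 s.
At the end, for the whole second after the job is handed in: Bin home (tilt below 0.025 rad), every mailer present inside it, the rod through all three eyelets: within 0.2 rad of their line, tip at least 10 mm beyond the centre of the inner eyelet, shoulder and handle outside the outer eyelet's centre, at rest (all of step 3 and x of rod_tip in the frame of eye_inner between -0.014 and 0.014 m and z of rod_tip in the frame of eye_inner between -0.014 and 0.014 m and y of rod_tip in the frame of eye_inner above 0.01 m and angle between the x axis of rod and the y axis of housing, either way round below 0.2 rad and y of rod in the frame of eye_outer below 0 m and linear speed of rod below 0.03 m/s); the robot touches nothing.
It fails at once if the oil is knocked over (angle between oil's own z axis and vertical above 0.7 rad).
It fails at once if the beaker is knocked over (angle between beaker's own z axis and vertical above 0.7 rad).
It fails at once if the jar is knocked over (angle between jar's own z axis and vertical above 0.7 rad).
It fails at once if the wash is knocked over (angle between wash's own z axis and vertical above 0.7 rad).
Of mailer0, mailer1, mailer2, mailer3, mailer4 only 3 to 5 are there at a start; the rules pass over those that are not, and their reading is None.
At some moment in a run one of mailer0, mailer1, mailer2, mailer3, mailer4, rod may be knocked a few centimetres aside while the robot is not near it.
It also fails if it takes over 210 s, if anything falls off the work surface, if the arm or the gripper's body presses on something with over 40 N, if the wrist force passes 120 N, or if a joint passes its speed limit or range.

## Working session

There is one attempt and no reset: what is moved stays moved. The work goes in short steps, Python scripts to look and compute and a tool call to move; the robot and the scene stay as the last step left them, time stands still between calls to the robot, and variables do not carry over. Pictures are saved under pics/ and viewed, about 12 in all and at most 16, crops included, and the job is handed in when it is done.

Besides the shell and the picture viewer there is one more tool, called after "Emit:" by a JSON object that holds its "method" and its "body", one argument or row to a line. send_rows: Moves the arm, as the interface text tells. Its arguments: {"type":"object","properties":{"commands":{"type":"array","items":{"type":"object","properties":{"delta_pos":{"type":"array","items":{"type":"number"}},"yaw":{"type":"number"}}}},"grip":{"type":"number"},"force":{"type":"number"}},"required":["commands"]}

```bash
mkdir -p pics; cat > h.py <<'E'
import numpy as np, cv2
from station import manip
from scipy.spatial.transform import Rotation as R
def cam(name):
    c=manip.get_calibration(name)
    if 'world_to_cam' in c: M=np.linalg.inv(np.array(c['world_to_cam']))
    else:
        s=manip.sense(); T=np.eye(4); T[:3,:3]=R.from_quat(s['tool_rot']).as_matrix(); T[:3,3]=s['tcp_pos']
        M=T@np.array(c['mount'])
    return c,M
def ray(name,u,v,z,cm=None):
    c,M=cm or cam(name)
    d=M[:3,:3]@np.array([(u-c['cx'])/c['fx'],(v-c['cy'])/c['fy'],1]); o=M[:3,3]
    return o+d*(z-o[2])/d[2]
def proj(name,p,cm=None):
    c,M=cm or cam(name); q=np.linalg.inv(M)@np.append(p,1)
    return np.array([c['fx']*q[0]/q[2]+c['cx'],c['fy']*q[1]/q[2]+c['cy']])
def snap(name,f): 
    im=manip.snapshot(name); cv2.imwrite('pics/'+f,im); return im
E
python3 - <<'E'
from h import *
snap('scene','scene0.png');snap('side','side0.png')
for n in('scene','side'):
    c,M=cam(n);print(n,c['fx'],M[:3,3],M[:3,2])
s=manip.sense();print(s)
print(manip.get_calibration('wrist'))
E
```

```text
scene 497.4449385232228 [ 1.10335623 -0.37785441  1.18509478] [-0.48190817  0.30236201 -0.82239998]
side 556.5035646300933 [ 0.09479733 -1.14350259  0.86389874] [ 0.28025676  0.80683244 -0.52007457]
{'t': 0.1, 'q': array([ 1.04452010e+00,  5.28413458e-01,  1.43378710e+00, -1.59010512e-05,
        1.18140253e+00, -1.78506923e-01]), 'qd': array([ 4.66539862e-05, -2.17596155e-03, -8.36496725e-04,  2.24993295e-04,
       -1.10758223e-03, -6.04038721e-04]), 'tau': array([-1.09568140e-03, -4.43304670e+01, -1.78583944e+01, -3.01713344e-04,
        3.93927228e-03, -1.14902008e-06]), 'tcp_pos': array([0.21264823, 0.58701796, 0.23040263]), 'tool_rot': array([ 1.73006649e-01,  9.84920143e-01, -9.45980887e-04, -3.40042375e-04]), 'force': array([-0.35289597,  0.41912784,  0.87737817]), 'ft_torque': array([-0.00891353, -0.04533237, -0.03934148]), 'finger_gap': 1.0014399087339008}
{'fx': 405.9348926770113, 'fy': 405.9348926770113, 'cx': 317.90956657422066, 'cy': 238.6202182506099, 'mount': array([[-1.03543080e-04, -9.58717600e-01, -2.84359901e-01,
         7.10476045e-02],
       [ 9.99999798e-01,  7.91156648e-05, -6.30864756e-04,
        -4.54962793e-04],
       [ 6.27318468e-04, -2.84359908e-01,  9.58717398e-01,
        -1.43532281e-01],
       [ 0.00000000e+00,  0.00000000e+00,  0.00000000e+00,
         1.00000000e+00]])}
```

View pics/scene0.png

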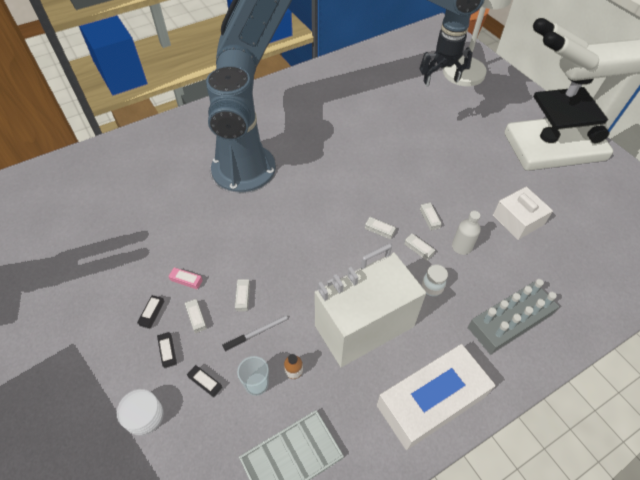

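View pics/side0.png

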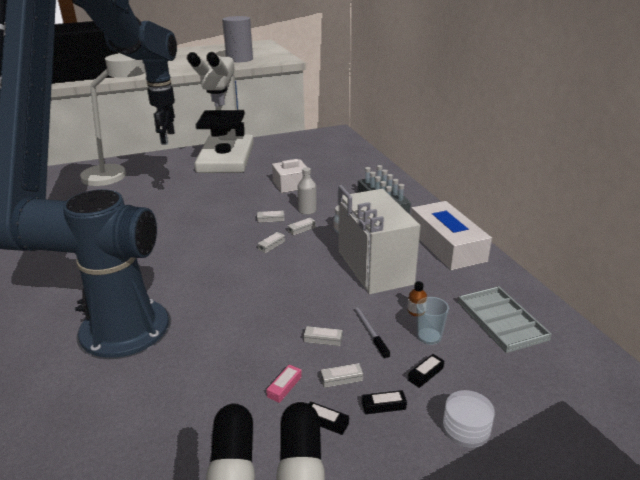

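Five white mailers are on the bench. Three are left of the housing at scene (380,228), (431,215) and (420,245). Two are right of it at (242,294) and (195,314). The rod runs (225,345) to (287,318). I'll enlarge to get exact pixels.

```bash
python3 - <<'E'
import cv2
a=cv2.imread('pics/scene0.png')
cv2.imwrite('pics/c1.png',cv2.resize(a[195:295,300:470],None,fx=4.7,fy=4.7,interpolation=cv2.INTER_CUBIC))
cv2.imwrite('pics/c2.png',cv2.resize(a[260:400,140:340],None,fx=4,fy=4,interpolation=cv2.INTER_CUBIC))
E
```

```text
(no output)
```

View pics/c1.png

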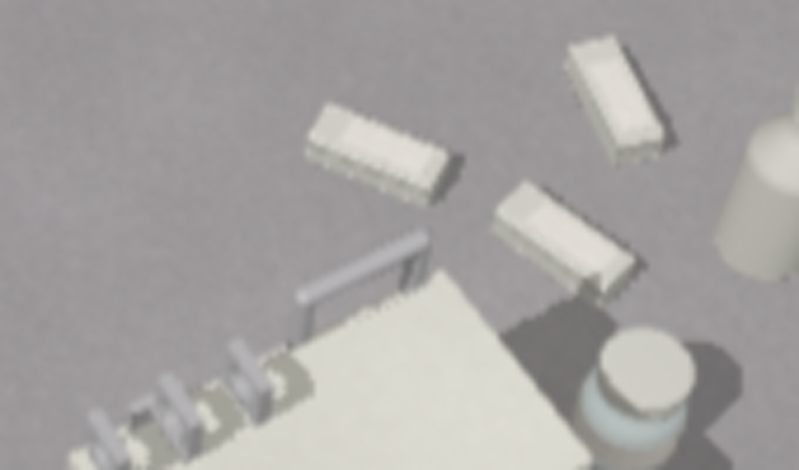

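View pics/c2.png

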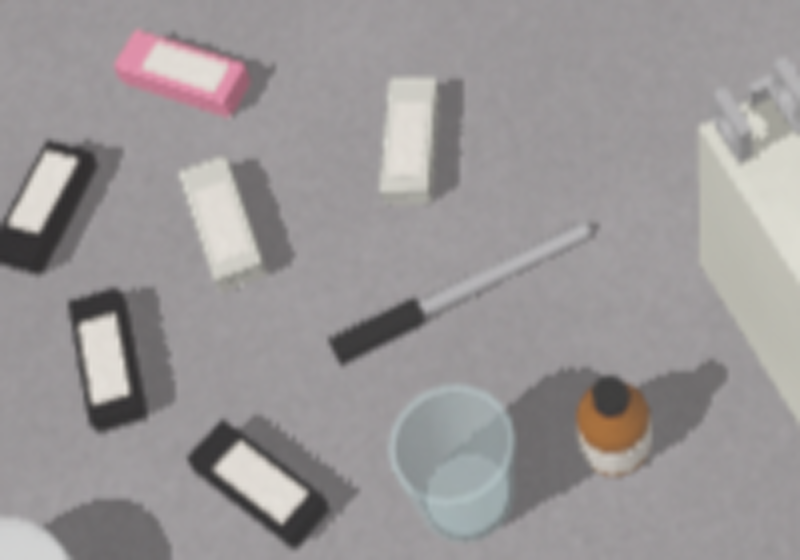

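```bash
cat > m.py <<'E'
from h import *
cm=cam('scene')
f1=lambda p:(300+p[0]/4.7,195+p[1]/4.7)
f2=lambda p:(140+p[0]/4,260+p[1]/4)
def box(n,f,c):
    P=np.array([ray('scene',*f(p),.024,cm)[:2] for p in c])
    e=[P[1]-P[0],P[2]-P[1],P[2]-P[3],P[3]-P[0]]
    a=(e[0]+e[2])/2;b=(e[1]+e[3])/2
    l=a if np.hypot(*a)>np.hypot(*b) else b
    print(n,P.mean(0).round(4),'long dir deg',round(np.degrees(np.arctan2(l[1],l[0]))%180,1),np.hypot(*a).round(3),np.hypot(*b).round(3))
box('A',f1,[(332,103),(455,158),(430,193),(307,145)])
box('B',f1,[(568,47),(612,38),(664,135),(620,155)])
box('C',f1,[(527,183),(637,262),(603,288),(495,215)])
box('D',f2,[(390,78),(436,78),(430,192),(381,192)])
box('E',f2,[(181,172),(225,160),(260,262),(217,278)])
for n,f,p,z in [('rodend',f2,(337,352),.008),('shoulder',f2,(422,308),.008),('tip',f2,(592,229),.007),
 ('barR',f1,(302,297),.215),('barL',f1,(425,238),.215),('roofFL',f1,(443,272),.18),('roofBL',f1,(595,458),.18),('roofFR',f2,(703,128),.18),
 ('oil',f2,(613,455),.0),('beaker',f2,(468,495),0),('jar lid',f1,(648,370),.075),('wash',f1,(760,250),0),('pink',f2,(183,68),.024),('blk',f2,(255,480),.024)]:
    print(n,ray('scene',*f(p),z,cm)[:2].round(4))
E
python3 m.py
```

```text
A [0.4443 0.2334] long dir deg 30.6 0.084 0.035
B [0.4838 0.3878] long dir deg 164.3 0.032 0.086
C [0.5562 0.2917] long dir deg 15.9 0.082 0.031
D [ 0.4381 -0.2126] long dir deg 150.8 0.032 0.087
E [ 0.4311 -0.3445] long dir deg 173.2 0.029 0.082
rodend [ 0.5474 -0.3184]
shoulder [ 0.5479 -0.2593]
tip [ 0.5541 -0.1388]
barR [0.6083 0.0462]
barL [0.6105 0.1199]
roofFL [0.6151 0.1333]
roofBL [0.7439 0.1327]
roofFR [ 0.6109 -0.0875]
oil [ 0.6928 -0.201 ]
beaker [ 0.6694 -0.2889]
jar lid [0.6768 0.2464]
wash [0.6149 0.4033]
pink [ 0.313 -0.322]
blk [ 0.6045 -0.3956]
```

Emit:
{"method": "send_rows", "body": {
  "commands": [
    {"delta_pos":[0,0,5],"yaw":-0.12},
    {"delta_pos":[3.8,-4.9,0.5],"yaw":-0.12},
    {"delta_pos":[3.8,-4.9,0],"yaw":-0.12},
    {"delta_pos":[3.8,-4.9,0],"yaw":-0.12},
    {"delta_pos":[3.8,-4.9,0],"yaw":-0.12},
    {"delta_pos":[3.8,-4.9,0],"yaw":-0.12},
    {"delta_pos":[3.8,-4.9,0],"yaw":-0.12},
    {"delta_pos":[3.8,-4.9,0],"yaw":-0.12},
    {"delta_pos":[3.8,-4.9,0],"yaw":-0.12},
    {"delta_pos":[3.8,-4.9,0],"yaw":-0.12}
  ],
  "grip": 0.0
}}

```text
t: 1.35
tcp_pos: [0.5533, 0.1416, 0.2829]
tool_rot: [0.71, 0.705, -0.001, -0.003]
force: [1.5, -0.2, 0.4]
finger_gap: 0.499
```

Emit:
{"method": "send_rows", "body": {
  "commands": [
    {"delta_pos":[3.0,-3.0,1],"yaw":0},
    {"delta_pos":[2.6,-2.8,0],"yaw":0},
    {"delta_pos":[0,0,0],"yaw":0}
  ]
}}

```text
t: 1.72
tcp_pos: [0.6128, 0.0766, 0.2911]
tool_rot: [0.713, 0.702, -0.002, -0.003]
force: [-0.2, 1.1, 0.7]
finger_gap: 0.498
```

```bash
python3 - <<'E'
from h import *
s=manip.sense();print(s['tcp_pos'])
snap('wrist','w1.png')
print(proj('wrist',s['tcp_pos']),[proj('wrist',np.array([.609,y,.215])).round() for y in(.046,.12)])
E
```

```text
[0.61276446 0.07661671 0.29108847]
[318.80519094 312.28562387] [array([314., 301.]), array([312., 175.])]
```

View pics/w1.png

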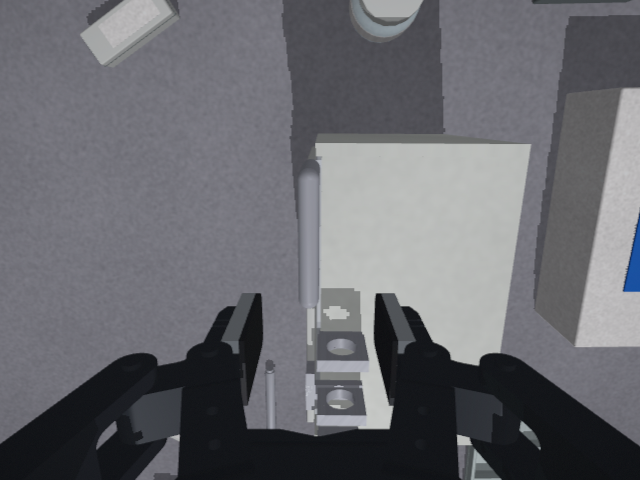

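```bash
python3 - <<'E'
from h import *
cm=cam('wrist')
for u,v in((342,346),(340,398),(310,172),(308,300)): print(ray('wrist',u,v,.2 if u>320 else .215,cm).round(4))
E
```

```text
[0.6264 0.0065 0.2   ]
[ 0.6252 -0.0336  0.2   ]
[0.6082 0.1216 0.215 ]
[0.6055 0.0465 0.215 ]
```

Emit:
{"method": "send_rows", "body": {
  "commands": [
    {"delta_pos":[-0.5,0.7,-3.5],"yaw":0},
    {"delta_pos":[0,0,-3.5],"yaw":0},
    {"delta_pos":[0,0,-1.8],"yaw":0},
    {"delta_pos":[0,0,0],"yaw":0}
  ]
}}

```text
t: 2.28
tcp_pos: [0.6019, 0.0894, 0.2007]
tool_rot: [0.711, 0.704, -0.003, -0.006]
force: [-0.1, -0.3, -0.3]
finger_gap: 0.5
```

Emit:
{"method": "send_rows", "body": {
  "commands": [
    {"delta_pos":[0,0,0]},
    {"delta_pos":[0,0,0]},
    {"delta_pos":[0,0,0]},
    {"delta_pos":[0,0,0]}
  ],
  "grip": 1.0,
  "force": 30
}}

```text
validation failed for argument at $.co...
```

Emit:
{"method": "send_rows", "body": {
  "commands": [
    {"delta_pos":[0.4,-0.5,-0.3],"yaw":0},
    {"delta_pos":[0,0,0],"yaw":0},
    {"delta_pos":[0,0,0],"yaw":0},
    {"delta_pos":[0,0,0],"yaw":0},
    {"delta_pos":[0,0,0],"yaw":0}
  ],
  "grip": 1.0,
  "force": 30
}}

```text
t: 2.9
tcp_pos: [0.6066, 0.0849, 0.1989]
tool_rot: [0.71, 0.704, -0.002, -0.005]
force: [1.3, 0.6, -3.9]
finger_gap: 0.129
```

Emit:
{"method": "send_rows", "body": {
  "commands": [
    {"delta_pos":[-2.0,0,-0.1],"yaw":0},
    {"delta_pos":[-2.0,0,-0.3],"yaw":0},
    {"delta_pos":[-2.0,0,-0.5],"yaw":0},
    {"delta_pos":[-1.9,0,-0.7],"yaw":0},
    {"delta_pos":[-1.8,0,-0.9],"yaw":0},
    {"delta_pos":[-1.7,0,-1.0],"yaw":0},
    {"delta_pos":[-1.6,0,-1.2],"yaw":0},
    {"delta_pos":[-1.5,0,-1.4],"yaw":0}
  ]
}}

```text
t: 3.9
tcp_pos: [0.4773, 0.0876, 0.1481]
tool_rot: [0.711, 0.702, 0.018, 0.011]
force: [-0.8, 1.5, 3.3]
finger_gap: 0.127
```

Emit:
{"method": "send_rows", "body": {
  "commands": [
    {"delta_pos":[-1.2,0,-1.2],"yaw":0},
    {"delta_pos":[-0.9,0,-1.0],"yaw":0},
    {"delta_pos":[0,0,0],"yaw":0}
  ]
}}

```text
t: 4.28
tcp_pos: [0.4583, 0.088, 0.1284]
tool_rot: [0.712, 0.702, 0.021, 0.014]
force: [0.1, -1.0, 0.3]
finger_gap: 0.126
```

Emit:
{"method": "send_rows", "body": {
  "commands": [
    {"delta_pos":[0,0,0],"yaw":0},
    {"delta_pos":[0,0,0],"yaw":0},
    {"delta_pos":[0,0,3],"yaw":0},
    {"delta_pos":[0,0,6],"yaw":0},
    {"delta_pos":[0,0,6],"yaw":0},
    {"delta_pos":[0,0,3],"yaw":0}
  ],
  "grip": 0.0
}}

```text
t: 5.03
tcp_pos: [0.4583, 0.0879, 0.314]
tool_rot: [0.711, 0.702, 0.02, 0.012]
force: [-0.1, -0.1, -0.4]
finger_gap: 0.5
```

```bash
python3 - <<'E'
from h import *
a=snap('scene','s1.png')
cv2.imwrite('pics/s1c.png',cv2.resize(a[180:380,150:470],None,fx=2.5,fy=2.5,interpolation=cv2.INTER_CUBIC))
E
```

```text
(no output)
```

View pics/s1c.png

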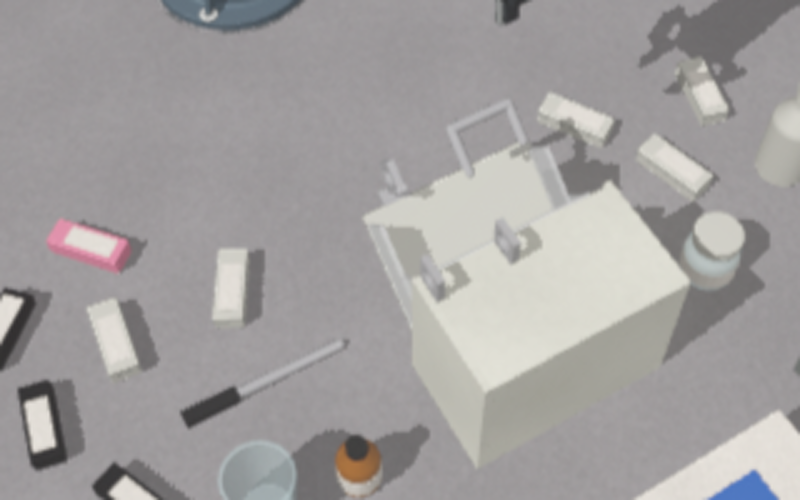

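The bin is tipped out to its stop. I'll fetch mailer A first.

Emit:
{"method": "send_rows", "body": {
  "commands": [
    {"delta_pos":[-0.3,3.0,0],"yaw":-0.173},
    {"delta_pos":[-0.3,3.0,0],"yaw":-0.173},
    {"delta_pos":[-0.3,3.0,-2],"yaw":-0.173},
    {"delta_pos":[-0.3,3.0,-5],"yaw":-0.173},
    {"delta_pos":[-0.2,2.5,-5],"yaw":-0.173},
    {"delta_pos":[0,0,-5],"yaw":-0.17},
    {"delta_pos":[0,0,-5],"yaw":0},
    {"delta_pos":[0,0,-3],"yaw":0},
    {"delta_pos":[0,0,0],"yaw":0}
  ],
  "grip": -0.4
}}

```text
t: 6.2
tcp_pos: [0.4494, 0.2383, 0.0659]
tool_rot: [0.97, 0.242, 0.018, 0.03]
force: [1.0, 0.3, 0.8]
finger_gap: 0.699
```

Emit:
{"method": "send_rows", "body": {
  "commands": [
    {"delta_pos":[-0.5,-0.5,-2],"yaw":0.04},
    {"delta_pos":[0,0,-2.5],"yaw":0},
    {"delta_pos":[0,0,-1.4],"yaw":0},
    {"delta_pos":[0,0,0],"yaw":0}
  ]
}}

```text
t: 6.7
tcp_pos: [0.4492, 0.2346, 0.0104]
tool_rot: [0.964, 0.262, 0.023, 0.029]
force: [-1.0, 0.2, 0.0]
finger_gap: 0.7
```

Emit:
{"method": "send_rows", "body": {
  "commands": [
    {"delta_pos":[0,0,0],"yaw":0},
    {"delta_pos":[0,0,0],"yaw":0},
    {"delta_pos":[0,0,0],"yaw":0},
    {"delta_pos":[0,0,0],"yaw":0}
  ],
  "grip": 1.0,
  "force": 30
}}

```text
t: 7.2
tcp_pos: [0.4509, 0.2353, 0.0132]
tool_rot: [0.964, 0.262, 0.026, 0.029]
force: [0.1, -0.4, -0.2]
finger_gap: 0.366
```

Emit:
{"method": "send_rows", "body": {
  "commands": [
    {"delta_pos":[0,0,6],"yaw":0},
    {"delta_pos":[0,0,6],"yaw":0},
    {"delta_pos":[0.5,0,6],"yaw":0.173},
    {"delta_pos":[2.5,-3.5,1],"yaw":0.173},
    {"delta_pos":[2.5,-3.5,0],"yaw":0.173},
    {"delta_pos":[2.5,-3.5,0],"yaw":0.173},
    {"delta_pos":[2.0,-3.5,0],"yaw":0.173},
    {"delta_pos":[0,-2.3,0],"yaw":0.17},
    {"delta_pos":[0,0,0],"yaw":0}
  ]
}}

```text
t: 8.32
tcp_pos: [0.5498, 0.0678, 0.2064]
tool_rot: [0.698, 0.715, 0.035, 0.017]
force: [-1.2, 0.8, -0.8]
finger_gap: 0.364
```

Emit:
{"method": "send_rows", "body": {
  "commands": [
    {"delta_pos":[0,0.3,-4],"yaw":0},
    {"delta_pos":[0,0.3,-3.5],"yaw":0},
    {"delta_pos":[0,0,0],"yaw":0}
  ]
}}

```text
t: 8.7
tcp_pos: [0.5494, 0.0759, 0.1307]
tool_rot: [0.7, 0.713, 0.036, 0.018]
force: [-0.2, -0.5, -1.3]
finger_gap: 0.365
```

Emit:
{"method": "send_rows", "body": {
  "commands": [
    {"delta_pos":[0,0,0],"yaw":0},
    {"delta_pos":[0,0,0],"yaw":0},
    {"delta_pos":[0,0,5],"yaw":0},
    {"delta_pos":[0,0,5],"yaw":0},
    {"delta_pos":[0,3,0],"yaw":-0.173},
    {"delta_pos":[0,4,0],"yaw":-0.173},
    {"delta_pos":[0,4,0],"yaw":-0.173},
    {"delta_pos":[0,4,0],"yaw":-0.173},
    {"delta_pos":[0,4,-2],"yaw":-0.173},
    {"delta_pos":[0,3.2,-4],"yaw":-0.173}
  ],
  "grip": 0.0
}}

```text
t: 9.95
tcp_pos: [0.5585, 0.3041, 0.1933]
tool_rot: [0.966, 0.252, 0.038, 0.042]
force: [0.6, -0.5, 0.2]
finger_gap: 0.5
```

Emit:
{"method": "send_rows", "body": {
  "commands": [
    {"delta_pos":[0,-0.4,-4],"yaw":-0.1},
    {"delta_pos":[-0.2,-0.6,-4],"yaw":-0.1},
    {"delta_pos":[0,0,-4],"yaw":-0.04},
    {"delta_pos":[0,0,-3.5],"yaw":0},
    {"delta_pos":[0,0,-1.5],"yaw":0},
    {"delta_pos":[0,0,0],"yaw":0}
  ],
  "grip": -0.4
}}

```text
t: 10.7
tcp_pos: [0.5595, 0.3001, 0.0251]
tool_rot: [0.99, 0.131, 0.039, 0.045]
force: [-0.0, 0.4, -0.0]
finger_gap: 0.698
```

Emit:
{"method": "send_rows", "body": {
  "commands": [
    {"delta_pos":[-0.4,-0.9,0],"yaw":0},
    {"delta_pos":[0,0,-1.6],"yaw":0},
    {"delta_pos":[0,0,0],"yaw":0}
  ]
}}

```text
t: 11.08
tcp_pos: [0.5578, 0.2912, 0.0123]
tool_rot: [0.989, 0.131, 0.043, 0.045]
force: [0.6, 0.0, 0.0]
finger_gap: 0.697
```

Emit:
{"method": "send_rows", "body": {
  "commands": [
    {"delta_pos":[0,0,0],"yaw":0},
    {"delta_pos":[0,0,0],"yaw":0},
    {"delta_pos":[0,0,0],"yaw":0},
    {"delta_pos":[0,0,3],"yaw":0},
    {"delta_pos":[0,0,5],"yaw":0},
    {"delta_pos":[0,0,5],"yaw":0},
    {"delta_pos":[0,0,5],"yaw":0.1}
  ],
  "grip": 1.0
}}

```text
t: 11.95
tcp_pos: [0.5544, 0.2903, 0.1922]
tool_rot: [0.982, 0.182, 0.04, 0.044]
force: [0.6, -0.5, -0.0]
finger_gap: 0.366
```

Emit:
{"method": "send_rows", "body": {
  "commands": [
    {"delta_pos":[-0.5,-2.5,2],"yaw":0.13},
    {"delta_pos":[0,-3.5,1],"yaw":0.135},
    {"delta_pos":[0,-3.5,0],"yaw":0.135},
    {"delta_pos":[0,-3.5,0],"yaw":0.135},
    {"delta_pos":[0,-3.5,0],"yaw":0.135},
    {"delta_pos":[0,-3.5,0],"yaw":0.135},
    {"delta_pos":[0,-3.5,0],"yaw":0.135},
    {"delta_pos":[0,-3.5,0],"yaw":0.135},
    {"delta_pos":[0,-3.5,0],"yaw":0.135},
    {"delta_pos":[0,0,0],"yaw":0}
  ]
}}

```text
t: 13.2
tcp_pos: [0.5503, -0.0217, 0.2303]
tool_rot: [0.688, 0.723, 0.065, 0.01]
force: [-0.4, 0.1, -0.1]
finger_gap: 0.369
```

Emit:
{"method": "send_rows", "body": {
  "commands": [
    {"delta_pos":[0,0,-5],"yaw":-0.04},
    {"delta_pos":[0,-0.2,-4.5],"yaw":0},
    {"delta_pos":[0,0,0],"yaw":0}
  ]
}}

```text
t: 13.58
tcp_pos: [0.5528, -0.023, 0.1356]
tool_rot: [0.703, 0.708, 0.067, 0.014]
force: [-0.5, -0.4, -0.5]
finger_gap: 0.364
```

Emit:
{"method": "send_rows", "body": {
  "commands": [
    {"delta_pos":[0,0,0],"yaw":0},
    {"delta_pos":[0,0,0],"yaw":0},
    {"delta_pos":[0,0,5],"yaw":0},
    {"delta_pos":[0,0,5],"yaw":0},
    {"delta_pos":[0,0,0],"yaw":0}
  ],
  "grip": 0.0
}}

```text
t: 14.2
tcp_pos: [0.5528, -0.0208, 0.2438]
tool_rot: [0.703, 0.708, 0.068, 0.016]
force: [0.1, -0.4, -0.6]
finger_gap: 0.499
```

```bash
python3 - <<'E'
from h import *
print(manip.sense()['q'])
a=snap('scene','s2.png')
cv2.imwrite('pics/s2c.png',cv2.resize(a[180:380,150:470],None,fx=2.5,fy=2.5,interpolation=cv2.INTER_CUBIC))
E
```

```text
[-0.29757391  0.37409894  1.68301129  0.12565266  0.99713791 -0.36852435]
```

View pics/s2c.png

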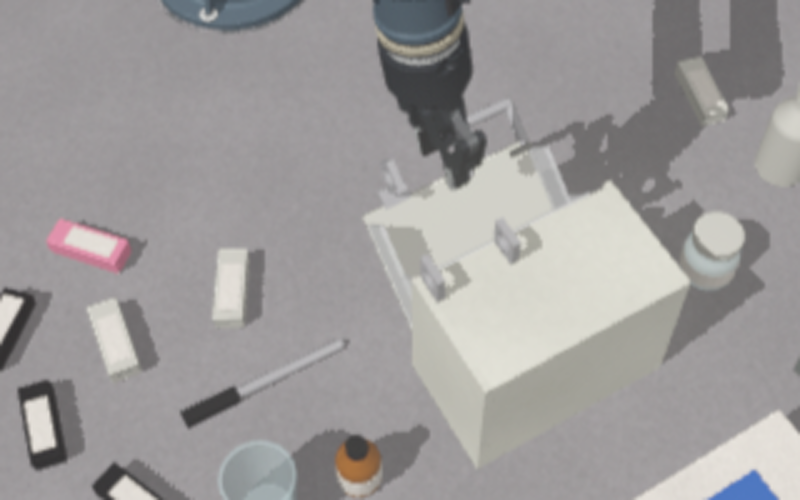

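Emit:
{"method": "send_rows", "body": {
  "commands": [
    {"delta_pos":[-1.0,-2.0,0],"yaw":0.13},
    {"delta_pos":[-1.5,-2.5,0],"yaw":0.13},
    {"delta_pos":[-1.5,-2.5,0],"yaw":0.13},
    {"delta_pos":[-1.5,-2.5,0],"yaw":0.13},
    {"delta_pos":[-1.5,-2.5,0],"yaw":0.13},
    {"delta_pos":[-1.5,-2.5,-3],"yaw":0.13},
    {"delta_pos":[-1.5,-2.5,-4],"yaw":0.13},
    {"delta_pos":[-1.5,-2.2,-4],"yaw":0.13},
    {"delta_pos":[0,0,-4],"yaw":0},
    {"delta_pos":[0,0,-3],"yaw":0}
  ],
  "grip": -0.4
}}

```text
t: 15.5
tcp_pos: [0.4263, -0.2135, 0.0538]
tool_rot: [0.241, 0.968, 0.064, -0.026]
force: [-0.1, -0.7, 0.7]
finger_gap: 0.699
```

Emit:
{"method": "send_rows", "body": {
  "commands": [
    {"delta_pos":[1.2,0,-2],"yaw":-0.02},
    {"delta_pos":[0,0,-2],"yaw":0},
    {"delta_pos":[0,0,0],"yaw":0}
  ]
}}

```text
t: 15.88
tcp_pos: [0.4347, -0.2103, 0.0087]
tool_rot: [0.252, 0.965, 0.067, -0.031]
force: [-0.2, 0.7, -0.1]
finger_gap: 0.699
```

Emit:
{"method": "send_rows", "body": {
  "commands": [
    {"delta_pos":[0,0,0],"yaw":0},
    {"delta_pos":[0,0,0],"yaw":0},
    {"delta_pos":[0,0,0],"yaw":0},
    {"delta_pos":[0,0,3],"yaw":0},
    {"delta_pos":[0,0,5],"yaw":0},
    {"delta_pos":[0,0,5],"yaw":0},
    {"delta_pos":[0,0,5],"yaw":0},
    {"delta_pos":[0,0,0],"yaw":0}
  ],
  "grip": 1.0
}}

```text
t: 16.88
tcp_pos: [0.4345, -0.2103, 0.1975]
tool_rot: [0.252, 0.965, 0.065, -0.028]
force: [0.1, -0.2, -1.4]
finger_gap: 0.375
```

Emit:
{"method": "send_rows", "body": {
  "commands": [
    {"delta_pos":[1.4,2.0,3],"yaw":-0.132},
    {"delta_pos":[1.4,2.3,1],"yaw":-0.132},
    {"delta_pos":[1.4,2.3,0],"yaw":-0.132},
    {"delta_pos":[1.4,2.3,0],"yaw":-0.132},
    {"delta_pos":[1.4,2.3,0],"yaw":-0.132},
    {"delta_pos":[1.4,2.3,0],"yaw":-0.132},
    {"delta_pos":[1.4,2.3,0],"yaw":-0.132},
    {"delta_pos":[1.4,2.3,0],"yaw":-0.132},
    {"delta_pos":[0,0,0],"yaw":0}
  ]
}}

```text
t: 18.0
tcp_pos: [0.5419, -0.0211, 0.2303]
tool_rot: [0.717, 0.693, 0.07, 0.002]
force: [-0.2, -0.5, -0.9]
finger_gap: 0.374
```

Emit:
{"method": "send_rows", "body": {
  "commands": [
    {"delta_pos":[0.8,-0.2,-5],"yaw":0.03},
    {"delta_pos":[0,0,-4],"yaw":0},
    {"delta_pos":[0,0,0],"yaw":0}
  ]
}}

```text
t: 18.38
tcp_pos: [0.5486, -0.0245, 0.1373]
tool_rot: [0.705, 0.706, 0.069, 0.001]
force: [-0.3, -0.6, 0.0]
finger_gap: 0.373
```

Emit:
{"method": "send_rows", "body": {
  "commands": [
    {"delta_pos":[0,0,0],"yaw":0},
    {"delta_pos":[0,0,0],"yaw":0},
    {"delta_pos":[0,0,5],"yaw":0},
    {"delta_pos":[0,0,5],"yaw":0},
    {"delta_pos":[-1.0,-2.0,0],"yaw":0.13},
    {"delta_pos":[-1.3,-4.0,0],"yaw":0.13},
    {"delta_pos":[-1.3,-4,0],"yaw":0.13},
    {"delta_pos":[-1.5,-4,0],"yaw":0.13},
    {"delta_pos":[-1.5,-4,0],"yaw":0.13},
    {"delta_pos":[-1.5,-4,0],"yaw":0.13}
  ],
  "grip": 0.0
}}

```text
t: 19.62
tcp_pos: [0.4703, -0.2521, 0.2577]
tool_rot: [0.367, 0.928, 0.068, -0.011]
force: [0.8, -0.0, 0.4]
finger_gap: 0.5
```

Emit:
{"method": "send_rows", "body": {
  "commands": [
    {"delta_pos":[-1.5,-4,0],"yaw":0.13},
    {"delta_pos":[-1.0,-4,0],"yaw":0.13},
    {"delta_pos":[0,-2,0],"yaw":0.13},
    {"delta_pos":[0,0,-3],"yaw":0.13},
    {"delta_pos":[0,0,-5],"yaw":0.13},
    {"delta_pos":[0,0,-5],"yaw":0},
    {"delta_pos":[0,0,0],"yaw":0}
  ],
  "grip": -0.4
}}

```text
t: 20.5
tcp_pos: [0.4457, -0.3651, 0.1388]
tool_rot: [0.043, 0.998, 0.051, -0.021]
force: [0.1, -0.3, 0.6]
finger_gap: 0.703
```

Emit:
{"method": "send_rows", "body": {
  "commands": [
    {"delta_pos":[-1.0,1.0,-3],"yaw":-0.03},
    {"delta_pos":[-0.5,1.1,-4],"yaw":0},
    {"delta_pos":[0,0,-3],"yaw":0},
    {"delta_pos":[0,0,-1.7],"yaw":0},
    {"delta_pos":[0,0,-0.5],"yaw":0}
  ]
}}

```text
t: 21.12
tcp_pos: [0.4384, -0.3535, 0.0285]
tool_rot: [0.058, 0.997, 0.041, -0.011]
force: [0.1, 1.1, 0.7]
finger_gap: 0.697
```

Emit:
{"method": "send_rows", "body": {
  "commands": [
    {"delta_pos":[0,0,0],"yaw":0},
    {"delta_pos":[0,0,0],"yaw":0},
    {"delta_pos":[0,0,0],"yaw":0},
    {"delta_pos":[0,0,3],"yaw":0},
    {"delta_pos":[0,0,5],"yaw":0},
    {"delta_pos":[0,0,5],"yaw":0},
    {"delta_pos":[0,0,5],"yaw":0},
    {"delta_pos":[0,0,0],"yaw":0}
  ],
  "grip": 1.0
}}

```text
t: 22.12
tcp_pos: [0.4398, -0.3553, 0.2186]
tool_rot: [0.058, 0.998, 0.038, -0.008]
force: [0.6, -0.3, -0.4]
finger_gap: -0.002
```

Emit:
{"method": "send_rows", "body": {
  "commands": [
    {"delta_pos":[-0.8,1.0,-4],"yaw":0},
    {"delta_pos":[0,0,-5],"yaw":0},
    {"delta_pos":[0,0,-5],"yaw":0},
    {"delta_pos":[0,0,0],"yaw":0}
  ],
  "grip": -0.4
}}

```text
t: 22.62
tcp_pos: [0.4309, -0.3442, 0.0759]
tool_rot: [0.058, 0.998, 0.037, -0.007]
force: [-0.3, 0.2, -0.2]
finger_gap: 0.704
```

```bash
python3 - <<'E'
from h import *
snap('wrist','w2.png')
c,M=cm=cam('wrist')
print(manip.sense()['tcp_pos'],proj('wrist',np.array([.4311,-.3445,.024]),cm))
np.save('w2.npy',M)
E
```

```text
[ 0.43221498 -0.34576328  0.07798794] [314.34269185 261.24522139]
```

View pics/w2.png

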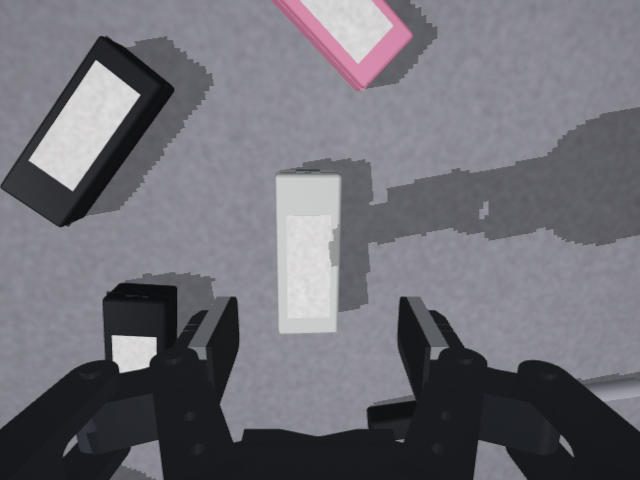

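Emit:
{"method": "send_rows", "body": {
  "commands": [
    {"delta_pos":[0,0,-3.5],"yaw":0},
    {"delta_pos":[0,0,-2.4],"yaw":0},
    {"delta_pos":[0,0,0],"yaw":0}
  ]
}}

```text
t: 23.05
tcp_pos: [0.4358, -0.3499, 0.0239]
tool_rot: [0.058, 0.998, 0.03, -0.001]
force: [-0.7, -0.3, -0.3]
finger_gap: 0.698
```

Emit:
{"method": "send_rows", "body": {
  "commands": [
    {"delta_pos":[0,0,0],"yaw":0},
    {"delta_pos":[0,0,0],"yaw":0},
    {"delta_pos":[0,0,0],"yaw":0},
    {"delta_pos":[0,0,3],"yaw":0},
    {"delta_pos":[0,0,5],"yaw":0},
    {"delta_pos":[0,0,5],"yaw":0},
    {"delta_pos":[0,0,5],"yaw":0},
    {"delta_pos":[0,0,0],"yaw":0}
  ],
  "grip": 1.0
}}

```text
t: 24.05
tcp_pos: [0.4377, -0.3522, 0.2166]
tool_rot: [0.057, 0.998, 0.026, 0.003]
force: [-0.2, -0.2, 0.7]
finger_gap: 0.002
```

Emit:
{"method": "send_rows", "body": {
  "commands": [
    {"delta_pos":[-0.6,0.8,-5],"yaw":0},
    {"delta_pos":[0,0,-5],"yaw":0},
    {"delta_pos":[0,0,-5],"yaw":0},
    {"delta_pos":[0,0,-3],"yaw":0},
    {"delta_pos":[0,0,0],"yaw":0}
  ],
  "grip": -0.4
}}

```text
t: 24.68
tcp_pos: [0.4303, -0.3426, 0.0323]
tool_rot: [0.057, 0.998, 0.025, 0.003]
force: [0.2, -0.4, -0.1]
finger_gap: 0.698
```

```bash
python3 - <<'E'
from h import *
s=manip.sense();print(s['q'],s['tcp_pos'])
E
```

```text
[-0.89688967  0.74028046  1.74309301  0.06066959  0.69194357 -2.40009611] [ 0.43032655 -0.3425639   0.03232691]
```

Emit:
{"method": "send_rows", "body": {
  "commands": [
    {"delta_pos":[0,0,-1.5],"yaw":0},
    {"delta_pos":[0,0,-0.8],"yaw":0},
    {"delta_pos":[0,0,0],"yaw":0}
  ]
}}

```text
t: 25.05
tcp_pos: [0.4312, -0.3436, 0.0099]
tool_rot: [0.057, 0.998, 0.024, 0.005]
force: [-0.4, 0.2, 0.1]
finger_gap: 0.7
```

Emit:
{"method": "send_rows", "body": {
  "commands": [
    {"delta_pos":[0,0,0],"yaw":0},
    {"delta_pos":[0,0,0],"yaw":0},
    {"delta_pos":[0,0,0],"yaw":0},
    {"delta_pos":[0,0,3],"yaw":0},
    {"delta_pos":[0,0,5],"yaw":0},
    {"delta_pos":[0,0,5],"yaw":0},
    {"delta_pos":[0,0,5],"yaw":0},
    {"delta_pos":[0,0,0],"yaw":0}
  ],
  "grip": 1.0
}}

```text
t: 26.05
tcp_pos: [0.4312, -0.3436, 0.1967]
tool_rot: [0.057, 0.998, 0.023, 0.006]
force: [-0.4, -0.0, -0.4]
finger_gap: 0.362
```

Emit:
{"method": "send_rows", "body": {
  "commands": [
    {"delta_pos":[0.9,3.0,3],"yaw":-0.11},
    {"delta_pos":[0.9,3.2,1],"yaw":-0.11},
    {"delta_pos":[0.9,3.2,0],"yaw":-0.11},
    {"delta_pos":[0.9,3.2,0],"yaw":-0.11},
    {"delta_pos":[0.9,3.2,0],"yaw":-0.11},
    {"delta_pos":[0.9,3.2,0],"yaw":-0.11},
    {"delta_pos":[0.9,3.2,0],"yaw":-0.11},
    {"delta_pos":[0.9,3.2,0],"yaw":-0.11},
    {"delta_pos":[0.9,3.2,0],"yaw":-0.11},
    {"delta_pos":[0.9,3.2,0],"yaw":-0.11}
  ]
}}

```text
t: 27.3
tcp_pos: [0.5143, -0.014, 0.225]
tool_rot: [0.588, 0.808, 0.019, 0.007]
force: [1.4, -1.0, -0.8]
finger_gap: 0.365
```

Emit:
{"method": "send_rows", "body": {
  "commands": [
    {"delta_pos":[0.8,3.2,0],"yaw":-0.11},
    {"delta_pos":[0.8,3.2,0],"yaw":-0.11},
    {"delta_pos":[0.8,2.6,0],"yaw":-0.11},
    {"delta_pos":[0,0,0],"yaw":0}
  ]
}}

```text
t: 27.8
tcp_pos: [0.5345, 0.0815, 0.2187]
tool_rot: [0.716, 0.698, 0.014, 0.005]
force: [0.3, -0.4, -0.5]
finger_gap: 0.363
```

Emit:
{"method": "send_rows", "body": {
  "commands": [
    {"delta_pos":[1.5,-0.8,-4],"yaw":0.02},
    {"delta_pos":[0,0,-4],"yaw":0},
    {"delta_pos":[0,0,0],"yaw":0}
  ]
}}

```text
t: 28.18
tcp_pos: [0.5501, 0.0715, 0.1358]
tool_rot: [0.707, 0.707, 0.015, 0.006]
force: [-1.3, -0.5, -1.4]
finger_gap: 0.367
```

Emit:
{"method": "send_rows", "body": {
  "commands": [
    {"delta_pos":[0,0,0],"yaw":0},
    {"delta_pos":[0,0,0],"yaw":0},
    {"delta_pos":[0,0,5],"yaw":0},
    {"delta_pos":[0,0,5],"yaw":0},
    {"delta_pos":[-0.5,3.5,0],"yaw":0.13},
    {"delta_pos":[-0.7,3.5,0],"yaw":0.13},
    {"delta_pos":[-0.7,3.5,0],"yaw":0.13},
    {"delta_pos":[-0.7,3.5,0],"yaw":0.13},
    {"delta_pos":[-0.7,3.5,0],"yaw":0.13},
    {"delta_pos":[-0.7,3.5,0],"yaw":0.13}
  ],
  "grip": 0.0
}}

```text
t: 29.42
tcp_pos: [0.507, 0.2828, 0.2491]
tool_rot: [0.374, 0.927, 0.018, 0.004]
force: [-0.2, -0.4, 0.9]
finger_gap: 0.501
```

Emit:
{"method": "send_rows", "body": {
  "commands": [
    {"delta_pos":[-0.7,3.5,0],"yaw":0.13},
    {"delta_pos":[-0.7,3.5,0],"yaw":0.13},
    {"delta_pos":[-0.7,3.0,0],"yaw":0.13},
    {"delta_pos":[0,0,-4],"yaw":0.13},
    {"delta_pos":[0,0,-5],"yaw":0},
    {"delta_pos":[0,0,-5],"yaw":0},
    {"delta_pos":[0,0,0],"yaw":0}
  ],
  "grip": -0.4
}}

```text
t: 30.3
tcp_pos: [0.4836, 0.3893, 0.116]
tool_rot: [0.109, 0.994, 0.022, 0.005]
force: [-0.4, -0.4, 0.9]
finger_gap: 0.703
```

```bash
python3 - <<'E'
from h import *
w=snap('wrist','w3.png'); c,M=cm=cam('wrist')
print(manip.sense()['tcp_pos'],proj('wrist',np.array([.4838,.3878,.024]),cm))
a=snap('scene','s3.png')
cv2.imwrite('pics/j3.png',np.hstack([cv2.resize(w,(400,300)),cv2.resize(a[200:380,180:420],(400,300),interpolation=cv2.INTER_CUBIC)]))
E
```

```text
[0.48576381 0.39047374 0.11862477] [306.48383594 235.91994317]
```

View pics/j3.png

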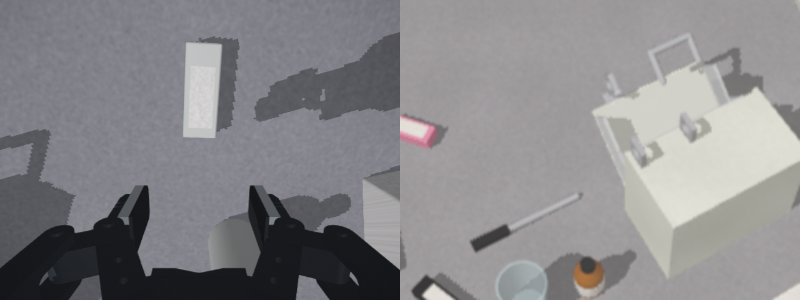

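```bash
python3 - <<'E'
from h import *
cm=cam('wrist')
P=np.array([ray('wrist',1.6*u,1.6*v,.024,cm)[:2] for u,v in((185,42),(221,44),(216,137),(183,136))])
print(P.round(4),P.mean(0));l=P[3]+P[2]-P[0]-P[1];print(np.degrees(np.arctan2(l[1],l[0]))%180, np.hypot(*l)/2)
E
```

```text
[[0.3915 0.4048]
 [0.3997 0.4352]
 [0.4813 0.4143]
 [0.473  0.3833]] [0.43638245 0.40937988]
165.42509810881262 0.08427614093839904
```

Emit:
{"method": "send_rows", "body": {
  "commands": [
    {"delta_pos":[-2.5,1.0,0],"yaw":-0.037},
    {"delta_pos":[-2.4,0.9,-2],"yaw":0},
    {"delta_pos":[0,0,-3],"yaw":0},
    {"delta_pos":[0,0,-3],"yaw":0},
    {"delta_pos":[0,0,0],"yaw":0}
  ]
}}

```text
t: 31.02
tcp_pos: [0.4482, 0.4173, 0.0569]
tool_rot: [0.128, 0.991, 0.036, 0.023]
force: [-0.9, -0.8, -1.1]
finger_gap: 0.7
```

Emit:
{"method": "send_rows", "body": {
  "commands": [
    {"delta_pos":[-1.2,-0.8,-1.5],"yaw":0},
    {"delta_pos":[0,0,-1.5],"yaw":0},
    {"delta_pos":[0,0,-1.0],"yaw":0},
    {"delta_pos":[0,0,0],"yaw":0}
  ]
}}

```text
t: 31.52
tcp_pos: [0.4442, 0.4138, 0.0249]
tool_rot: [0.128, 0.99, 0.042, 0.031]
force: [-0.3, -1.0, 0.5]
finger_gap: 0.697
```

Emit:
{"method": "send_rows", "body": {
  "commands": [
    {"delta_pos":[-0.8,-0.5,-0.7],"yaw":0},
    {"delta_pos":[0,0,-0.9],"yaw":0},
    {"delta_pos":[0,0,0],"yaw":0}
  ]
}}

```text
t: 31.9
tcp_pos: [0.4364, 0.4089, 0.0085]
tool_rot: [0.128, 0.99, 0.042, 0.032]
force: [0.2, 0.3, 0.9]
finger_gap: 0.699
```

Emit:
{"method": "send_rows", "body": {
  "commands": [
    {"delta_pos":[0,0,0],"yaw":0},
    {"delta_pos":[0,0,0],"yaw":0},
    {"delta_pos":[0,0,0],"yaw":0},
    {"delta_pos":[0,0,3],"yaw":0},
    {"delta_pos":[0,0,5],"yaw":0},
    {"delta_pos":[0,0,5],"yaw":0},
    {"delta_pos":[0,0,5],"yaw":0},
    {"delta_pos":[0,0,4],"yaw":0},
    {"delta_pos":[0,0,0],"yaw":0}
  ],
  "grip": 1.0
}}

```text
t: 33.02
tcp_pos: [0.4353, 0.4082, 0.2345]
tool_rot: [0.128, 0.99, 0.042, 0.031]
force: [0.1, 0.5, -0.8]
finger_gap: 0.371
```

Emit:
{"method": "send_rows", "body": {
  "commands": [
    {"delta_pos":[0.9,-3.2,0],"yaw":-0.11},
    {"delta_pos":[0.9,-3.2,0],"yaw":-0.11},
    {"delta_pos":[0.9,-3.2,0],"yaw":-0.11},
    {"delta_pos":[0.9,-3.2,0],"yaw":-0.11},
    {"delta_pos":[0.9,-3.2,0],"yaw":-0.11},
    {"delta_pos":[0.9,-3.2,0],"yaw":-0.11},
    {"delta_pos":[0.9,-3.2,0],"yaw":-0.11},
    {"delta_pos":[0.9,-3.2,0],"yaw":-0.11},
    {"delta_pos":[0.9,-3.2,0],"yaw":-0.11},
    {"delta_pos":[0.9,-3.2,0],"yaw":-0.11}
  ]
}}

```text
t: 34.28
tcp_pos: [0.5162, 0.0781, 0.2197]
tool_rot: [0.64, 0.768, 0.013, 0.037]
force: [0.0, -0.7, -0.9]
finger_gap: 0.37
```

Emit:
{"method": "send_rows", "body": {
  "commands": [
    {"delta_pos":[0.9,-3.0,0],"yaw":-0.11},
    {"delta_pos":[0.9,-2.5,0],"yaw":-0.1},
    {"delta_pos":[0,0,0],"yaw":0}
  ]
}}

```text
t: 34.65
tcp_pos: [0.5321, 0.0196, 0.2148]
tool_rot: [0.72, 0.693, 0.006, 0.034]
force: [-0.6, 1.3, -0.6]
finger_gap: 0.371
```

Emit:
{"method": "send_rows", "body": {
  "commands": [
    {"delta_pos":[1.7,0.8,-3],"yaw":0.03},
    {"delta_pos":[0,0,-4.2],"yaw":0},
    {"delta_pos":[0,0,0],"yaw":0}
  ]
}}

```text
t: 35.02
tcp_pos: [0.5465, 0.0297, 0.139]
tool_rot: [0.708, 0.705, 0.006, 0.031]
force: [-0.2, -0.8, -0.4]
finger_gap: 0.374
```

Emit:
{"method": "send_rows", "body": {
  "commands": [
    {"delta_pos":[0,0,0],"yaw":0},
    {"delta_pos":[0,0,0],"yaw":0},
    {"delta_pos":[0,0,5],"yaw":0},
    {"delta_pos":[0,0,5],"yaw":0},
    {"delta_pos":[-2,0,4],"yaw":0},
    {"delta_pos":[-1,0,0],"yaw":0}
  ],
  "grip": 0.0
}}

```text
t: 35.78
tcp_pos: [0.5185, 0.0307, 0.2907]
tool_rot: [0.707, 0.706, 0.01, 0.037]
force: [0.1, 0.2, -0.5]
finger_gap: 0.499
```

```bash
python3 - <<'E'
from h import *
w=snap('wrist','w4.png'); a=snap('scene','s4.png'); print(manip.sense()['tcp_pos'])
cv2.imwrite('pics/j4.png',np.hstack([cv2.resize(w,(400,300)),cv2.resize(a[180:380,200:467],(400,300),interpolation=cv2.INTER_CUBIC)]))
E
```

```text
[0.51615937 0.03099228 0.28716224]
```

View pics/j4.png

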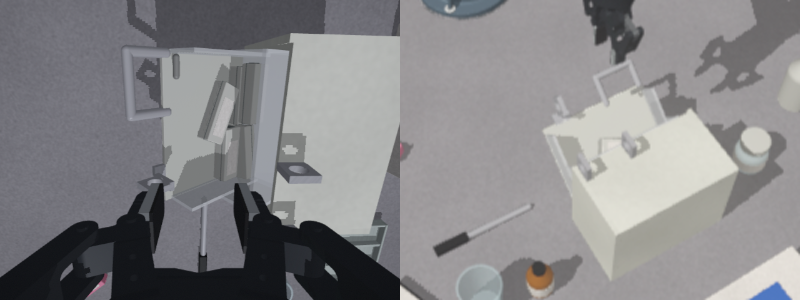

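Emit:
{"method": "send_rows", "body": {
  "commands": [
    {"delta_pos":[-3.0,2.7,0],"yaw":0},
    {"delta_pos":[-2.8,2.7,-4],"yaw":0},
    {"delta_pos":[0,0,-4],"yaw":0},
    {"delta_pos":[0,0,0],"yaw":0}
  ]
}}

```text
t: 36.38
tcp_pos: [0.4555, 0.0862, 0.2028]
tool_rot: [0.708, 0.705, 0.007, 0.032]
force: [1.3, -0.2, 0.5]
finger_gap: 0.501
```

Emit:
{"method": "send_rows", "body": {
  "commands": [
    {"delta_pos":[0.2,0,-3.5],"yaw":0},
    {"delta_pos":[0,0,-2.5],"yaw":0},
    {"delta_pos":[0,0,-1.4],"yaw":0},
    {"delta_pos":[0,0,0],"yaw":0}
  ]
}}

```text
t: 36.88
tcp_pos: [0.4626, 0.0853, 0.1291]
tool_rot: [0.708, 0.705, 0.009, 0.034]
force: [-0.1, -0.0, -0.0]
finger_gap: 0.498
```

Emit:
{"method": "send_rows", "body": {
  "commands": [
    {"delta_pos":[0,0,0],"yaw":0},
    {"delta_pos":[0,0,0],"yaw":0},
    {"delta_pos":[0,0,0],"yaw":0},
    {"delta_pos":[0,0,0],"yaw":0}
  ],
  "grip": 1.0
}}

```text
t: 37.38
tcp_pos: [0.459, 0.0853, 0.1312]
tool_rot: [0.709, 0.704, 0.006, 0.031]
force: [-1.1, 0.4, -0.3]
finger_gap: 0.124
```

Emit:
{"method": "send_rows", "body": {
  "commands": [
    {"delta_pos":[1.3,0,1.5],"yaw":0},
    {"delta_pos":[1.5,0,1.4],"yaw":0},
    {"delta_pos":[1.6,0,1.2],"yaw":0},
    {"delta_pos":[1.7,0,1.0],"yaw":0},
    {"delta_pos":[1.8,0,0.9],"yaw":0},
    {"delta_pos":[1.9,0,0.7],"yaw":0},
    {"delta_pos":[2.0,0,0.5],"yaw":0}
  ]
}}

```text
t: 38.25
tcp_pos: [0.5823, 0.0827, 0.2029]
tool_rot: [0.709, 0.704, 0.005, 0.033]
force: [1.2, -1.5, -10.8]
finger_gap: 0.127
```

Emit:
{"method": "send_rows", "body": {
  "commands": [
    {"delta_pos":[1.2,0,-0.3],"yaw":0},
    {"delta_pos":[1.2,0,0],"yaw":0},
    {"delta_pos":[1.0,0,0],"yaw":0}
  ]
}}

```text
t: 38.62
tcp_pos: [0.6076, 0.0822, 0.2047]
tool_rot: [0.709, 0.704, -0.004, 0.026]
force: [-23.4, -0.9, 17.7]
finger_gap: 0.124
```

Emit:
{"method": "send_rows", "body": {
  "commands": [
    {"delta_pos":[0.3,0,0],"yaw":0},
    {"delta_pos":[0,0,0],"yaw":0}
  ]
}}

```text
t: 38.88
tcp_pos: [0.6071, 0.0822, 0.2049]
tool_rot: [0.709, 0.704, -0.007, 0.023]
force: [0.5, -0.4, -2.9]
finger_gap: 0.125
```

Emit:
{"method": "send_rows", "body": {
  "commands": [
    {"delta_pos":[0,0,0],"yaw":0},
    {"delta_pos":[0,0,0],"yaw":0},
    {"delta_pos":[0,0,0],"yaw":0},
    {"delta_pos":[0,0,4],"yaw":0},
    {"delta_pos":[0,0,5],"yaw":0},
    {"delta_pos":[0,-1,4],"yaw":0},
    {"delta_pos":[0,0,0],"yaw":0}
  ],
  "grip": 0.0
}}

```text
t: 39.75
tcp_pos: [0.6101, 0.0722, 0.3382]
tool_rot: [0.709, 0.705, -0.005, 0.025]
force: [0.2, 0.6, -0.0]
finger_gap: 0.499
```

```bash
python3 - <<'E'
from h import *
w=snap('wrist','w5.png'); a=snap('scene','s5.png'); 
cm=cam('wrist'); print(manip.sense()['tcp_pos'],[proj('wrist',np.array(p),cm).round() for p in([.607,.0465,.215],[.608,.1216,.215],[.6264,.0065,.2],[.6252,-.0336,.2])])
cv2.imwrite('pics/j5.png',np.hstack([cv2.resize(w,(400,300)),cv2.resize(a[180:380,200:467],(400,300),interpolation=cv2.INTER_CUBIC)]))
E
```

```text
[0.60768779 0.07275638 0.33415432] [array([312., 259.]), array([312., 147.]), array([338., 300.]), array([336., 346.])]
```

View pics/j5.png

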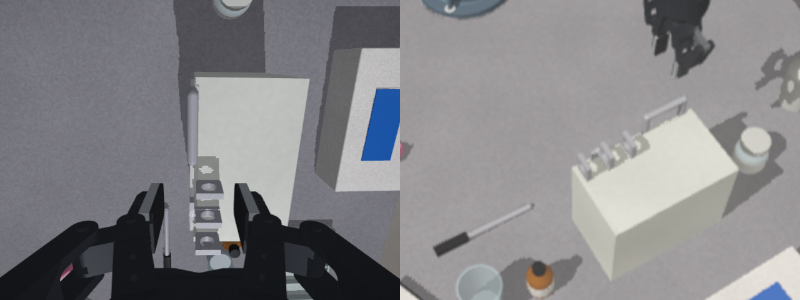

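```bash
python3 - <<'E'
import cv2,numpy as np
w=cv2.imread('pics/w5.png'); a=cv2.imread('pics/s5.png')
A=cv2.resize(w[270:430,250:380],(400,492),interpolation=cv2.INTER_CUBIC)
B=cv2.resize(a[255:310,308:353],(400,489),interpolation=cv2.INTER_CUBIC)
B=cv2.copyMakeBorder(B,0,3,0,0,cv2.BORDER_CONSTANT)
cv2.imwrite('pics/e5.png',np.hstack([A,B]))
E
```

```text
(no output)
```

View pics/e5.png

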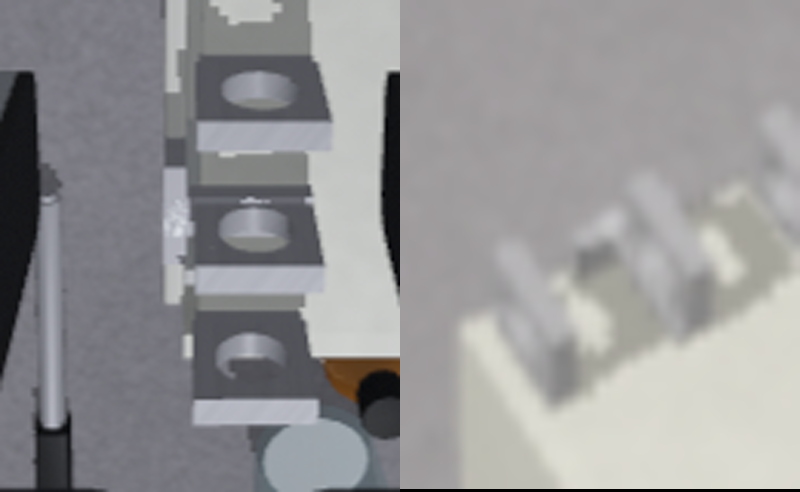

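```bash
cat > e.py <<'E'
from h import *
c,M=cm=cam('wrist')
for n,p,z in [('in hole',(258,90),.2),('bin hole',(255,229),.2),('out hole',(250,357),.2),('in top',(264,135),.216),('bin top',(260,279),.216),('out top',(256,411),.216),('tip',(48,190),.012),('shoulder',(52,424),.012)]:
    print(n,ray('wrist',250+p[0]/3.077,270+p[1]/3.077,z,cm)[:2].round(4))
E
python3 e.py
```

```text
in hole [0.6232 0.0075]
bin hole [ 0.6227 -0.032 ]
out hole [ 0.6217 -0.0714]
in top [0.6237 0.0041]
bin top [ 0.6231 -0.0356]
out top [ 0.6224 -0.0751]
tip [ 0.5464 -0.1356]
shoulder [ 0.5425 -0.2576]
```

Emit:
{"method": "send_rows", "body": {
  "commands": [
    {"delta_pos":[-0.6,-4,0],"yaw":0},
    {"delta_pos":[-0.8,-4,0],"yaw":0},
    {"delta_pos":[-0.8,-4,0],"yaw":0},
    {"delta_pos":[-0.8,-4,0],"yaw":0},
    {"delta_pos":[-0.8,-4,0],"yaw":0},
    {"delta_pos":[-0.8,-4,0],"yaw":0},
    {"delta_pos":[-0.8,-4,-4],"yaw":0},
    {"delta_pos":[-0.8,-3.5,-5],"yaw":0},
    {"delta_pos":[0,-3,-5],"yaw":0},
    {"delta_pos":[0,0,0],"yaw":0}
  ]
}}

```text
t: 41.1
tcp_pos: [0.5346, -0.2755, 0.1702]
tool_rot: [0.707, 0.707, -0.012, 0.006]
force: [-1.4, 0.9, 0.0]
finger_gap: 0.497
```

Emit:
{"method": "send_rows", "body": {
  "commands": [
    {"delta_pos":[0.8,-0.3,-3],"yaw":0},
    {"delta_pos":[0,0,-3.5],"yaw":0},
    {"delta_pos":[0,0,-2],"yaw":0},
    {"delta_pos":[0,0,0],"yaw":0}
  ]
}}

```text
t: 41.6
tcp_pos: [0.5441, -0.2746, 0.0848]
tool_rot: [0.706, 0.708, -0.011, 0.006]
force: [-1.3, 0.1, 0.6]
finger_gap: 0.501
```

```bash
python3 - <<'E'
from h import *
w=snap('wrist','w6.png'); cm=cam('wrist'); s=manip.sense(); print(s['tcp_pos'],s['tool_rot'].round(3),proj('wrist',s['tcp_pos'],cm),[proj('wrist',np.append(s['tcp_pos'][:2]+[0,d],.012),cm).round() for d in(0,.02,.05)])
cv2.imwrite('pics/w6s.png',w)
E
```

```text
[ 0.54471694 -0.27504724  0.08570978] [ 0.706  0.708 -0.011  0.007] [315.76026749 309.34604706] [array([317., 247.]), array([317., 213.]), array([317., 157.])]
```

View pics/w6s.png

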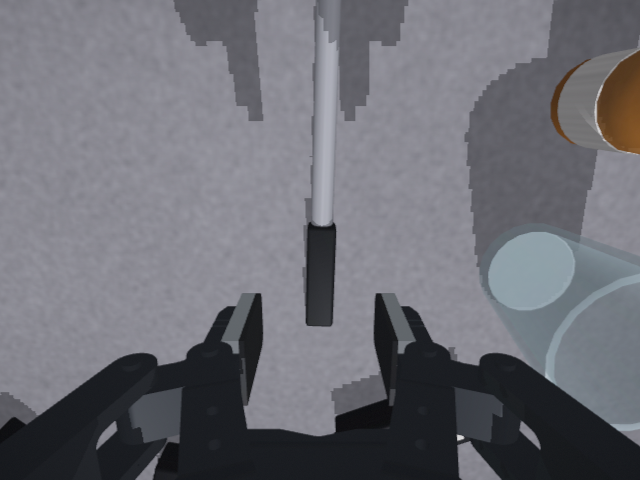

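Emit:
{"method": "send_rows", "body": {
  "commands": [
    {"delta_pos":[0.3,-0.7,-3],"yaw":0},
    {"delta_pos":[0,0,-3],"yaw":0},
    {"delta_pos":[0,0,-1.5],"yaw":0},
    {"delta_pos":[0,0,0],"yaw":0}
  ]
}}

```text
t: 42.15
tcp_pos: [0.5531, -0.283, 0.0166]
tool_rot: [0.705, 0.709, -0.01, 0.013]
force: [0.2, -0.6, -0.7]
finger_gap: 0.498
```

Emit:
{"method": "send_rows", "body": {
  "commands": [
    {"delta_pos":[-0.5,0,-0.5],"yaw":-0.015},
    {"delta_pos":[0,0,-0.5],"yaw":0},
    {"delta_pos":[0,0,0],"yaw":0}
  ]
}}

```text
t: 42.52
tcp_pos: [0.5493, -0.2839, 0.0091]
tool_rot: [0.711, 0.703, -0.01, 0.016]
force: [-0.1, -0.6, 0.1]
finger_gap: 0.501
```

Emit:
{"method": "send_rows", "body": {
  "commands": [
    {"delta_pos":[0,0,0],"yaw":0},
    {"delta_pos":[0,0,0],"yaw":0},
    {"delta_pos":[0,0,0],"yaw":0},
    {"delta_pos":[0,0,0],"yaw":0}
  ],
  "grip": 1.0,
  "force": 90
}}

```text
t: 43.02
tcp_pos: [0.5495, -0.2841, 0.01]
tool_rot: [0.711, 0.703, -0.01, 0.016]
force: [-1.0, -0.8, -0.7]
finger_gap: 0.147
```

Emit:
{"method": "send_rows", "body": {
  "commands": [
    {"delta_pos":[0,0,2],"yaw":0},
    {"delta_pos":[0,0,4],"yaw":0},
    {"delta_pos":[0,0,4],"yaw":0},
    {"delta_pos":[0,0,0],"yaw":0}
  ]
}}

```text
t: 43.52
tcp_pos: [0.5497, -0.2842, 0.1152]
tool_rot: [0.711, 0.703, -0.01, 0.017]
force: [-0.5, -0.2, -1.9]
finger_gap: 0.147
```

```bash
python3 - <<'E'
from h import *
w=snap('wrist','w7.png'); a=snap('side','d7.png'); s=manip.sense();print(s['tcp_pos'],s['tool_rot'].round(3),s['finger_gap'],s['ft_torque'].round(3))
cm=cam('side');u,v=proj('side',s['tcp_pos'],cm).astype(int);print(u,v)
cv2.imwrite('pics/j7.png',np.hstack([cv2.resize(w,(400,300)),cv2.resize(a[v-90:v+60,u-70:u+130],(400,300),interpolation=cv2.INTER_CUBIC)]))
E
```

```text
[ 0.54741309 -0.28263745  0.11162367] [ 0.711  0.703 -0.01   0.013] 0.15064591263530988 [-0.074  0.021 -0.012]
382 307
```

View pics/j7.png

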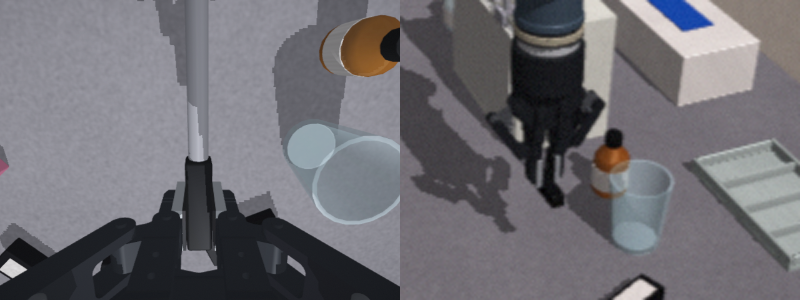

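```bash
cat > rodfit.py <<'E'
from h import *
import sys
f=sys.argv[1]; v0,v1=int(sys.argv[2]),int(sys.argv[3])
w=cv2.imread('pics/'+f); c,M=cam('wrist')
if len(sys.argv)>4: print([w[v,280:350].mean(1).astype(int).tolist()[::3] for v in (v0,v1)])
hsv=cv2.cvtColor(w,cv2.COLOR_BGR2GRAY).astype(float); P=[]
g=cv2.GaussianBlur(hsv,(0,0),1.2); gx=np.abs(np.gradient(g,axis=1))
for v in range(v0,v1,8):
    r=gx[v]; l=270+np.argmax(r[270:315]); rr=318+np.argmax(r[318:370]); P.append((v,l,rr))
print(P)
E
python3 rodfit.py w7.png 4 310 p
```

```text
[[126, 101, 100, 99, 98, 93, 97, 104, 110, 116, 121, 126, 127, 128, 131, 129, 125, 119, 141, 146, 147, 145, 144, 147], [100, 106, 106, 106, 106, 37, 28, 43, 50, 51, 53, 53, 54, 55, 55, 55, 54, 25, 25, 26, 27, 106, 107, 106]]
[(4, np.int64(280), np.int64(333)), (12, np.int64(295), np.int64(333)), (20, np.int64(295), np.int64(333)), (28, np.int64(300), np.int64(333)), (36, np.int64(301), np.int64(333)), (44, np.int64(296), np.int64(333)), (52, np.int64(296), np.int64(333)), (60, np.int64(271), np.int64(333)), (68, np.int64(271), np.int64(333)), (76, np.int64(279), np.int64(333)), (84, np.int64(279), np.int64(333)), (92, np.int64(280), np.int64(333)), (100, np.int64(281), np.int64(333)), (108, np.int64(281), np.int64(333)), (116, np.int64(282), np.int64(333)), (124, np.int64(283), np.int64(333)), (132, np.int64(287), np.int64(333)), (140, np.int64(298), np.int64(333)), (148, np.int64(298), np.int64(333)), (156, np.int64(299), np.int64(333)), (164, np.int64(298), np.int64(333)), (172, np.int64(298), np.int64(333)), (180, np.int64(314), np.int64(333)), (188, np.int64(299), np.int64(333)), (196, np.int64(299), np.int64(318)), (204, np.int64(299), np.int64(318)), (212, np.int64(299), np.int64(318)), (220, np.int64(300), np.int64(323)), (228, np.int64(300), np.int64(324)), (236, np.int64(300), np.int64(324)), (244, np.int64(304), np.int64(325)), (252, np.int64(297), np.int64(337)), (260, np.int64(296), np.int64(338)), (268, np.int64(295), np.int64(339)), (276, np.int64(296), np.int64(339)), (284, np.int64(296), np.int64(339)), (292, np.int64(296), np.int64(339)), (300, np.int64(296), np.int64(340)), (308, np.int64(294), np.int64(341))]
```

Emit:
{"method": "send_rows", "body": {
  "commands": [
    {"delta_pos":[0,0,4],"yaw":0},
    {"delta_pos":[0,0,4],"yaw":0},
    {"delta_pos":[2.5,0,1],"yaw":0},
    {"delta_pos":[2.5,1.0,0],"yaw":0},
    {"delta_pos":[2.4,1.5,0],"yaw":0},
    {"delta_pos":[0,0,0],"yaw":0},
    {"delta_pos":[0,0,0],"yaw":0}
  ]
}}

```text
t: 44.5
tcp_pos: [0.6152, -0.2529, 0.1915]
tool_rot: [0.711, 0.703, -0.013, 0.0]
force: [0.4, 0.2, -1.3]
finger_gap: 0.148
```

Emit:
{"method": "send_rows", "body": {
  "commands": [
    {"delta_pos":[0.5,0,0.5],"yaw":0},
    {"delta_pos":[0.4,0,0.4],"yaw":0},
    {"delta_pos":[0,0,0],"yaw":0}
  ]
}}

```text
t: 44.88
tcp_pos: [0.6229, -0.2539, 0.2001]
tool_rot: [0.712, 0.702, -0.014, -0.001]
force: [-0.0, -0.3, -1.4]
finger_gap: 0.149
```

Emit:
{"method": "send_rows", "body": {
  "commands": [
    {"delta_pos":[0.1,1.5,0],"yaw":0},
    {"delta_pos":[0,1.5,0],"yaw":0},
    {"delta_pos":[0,1.0,0],"yaw":0},
    {"delta_pos":[0,0,0],"yaw":0}
  ]
}}

```text
t: 45.38
tcp_pos: [0.6233, -0.21, 0.2004]
tool_rot: [0.712, 0.702, -0.014, -0.002]
force: [0.1, 0.3, -1.9]
finger_gap: 0.146
```

Emit:
{"method": "send_rows", "body": {
  "commands": [
    {"delta_pos":[0.1,1.3,0],"yaw":0},
    {"delta_pos":[0,1.2,0],"yaw":0},
    {"delta_pos":[0,1.0,0],"yaw":0},
    {"delta_pos":[0,0,0],"yaw":0}
  ]
}}

```text
t: 45.88
tcp_pos: [0.6244, -0.1723, 0.2004]
tool_rot: [0.712, 0.702, -0.014, -0.002]
force: [0.2, -0.7, -1.6]
finger_gap: 0.146
```

Emit:
{"method": "send_rows", "body": {
  "commands": [
    {"delta_pos":[0,1.2,0],"yaw":0},
    {"delta_pos":[0.1,1.2,0],"yaw":0},
    {"delta_pos":[0,1.2,0],"yaw":0},
    {"delta_pos":[0,0.9,0],"yaw":0},
    {"delta_pos":[0,0,0],"yaw":0}
  ]
}}

```text
t: 46.5
tcp_pos: [0.6254, -0.1241, 0.2004]
tool_rot: [0.712, 0.702, -0.014, -0.002]
force: [0.2, -0.1, -1.4]
finger_gap: 0.145
```

Emit:
{"method": "send_rows", "body": {
  "commands": [
    {"delta_pos":[0,0.8,0],"yaw":0},
    {"delta_pos":[0,0.2,0],"yaw":0},
    {"delta_pos":[0,0,0],"yaw":0}
  ]
}}

```text
t: 46.88
tcp_pos: [0.6256, -0.114, 0.2005]
tool_rot: [0.712, 0.702, -0.014, -0.001]
force: [0.9, -0.4, -1.6]
finger_gap: 0.153
```

```bash
python3 - <<'E'
from h import *
w=snap('wrist','w8.png'); a=snap('scene','s8.png')
s=manip.sense();print(s['tcp_pos'],s['force'])
cv2.imwrite('pics/j8.png',np.hstack([cv2.resize(w,(400,300)),cv2.resize(a[245:305,290:370],(400,300),interpolation=cv2.INTER_CUBIC)]))
E
```

```text
[ 0.62554662 -0.11414696  0.20045484] [-0.30107944  0.62790027 -1.46926462]
```

View pics/j8.png

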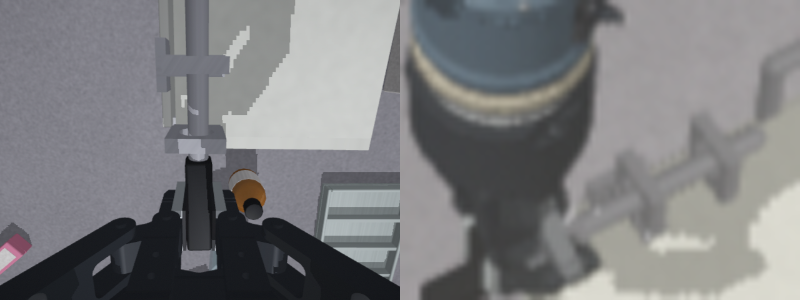

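Emit:
{"method": "send_rows", "body": {
  "commands": [
    {"delta_pos":[0,0,0],"yaw":0},
    {"delta_pos":[0,0,0],"yaw":0},
    {"delta_pos":[0,0,0],"yaw":0},
    {"delta_pos":[0,0,2],"yaw":0},
    {"delta_pos":[0,0,4],"yaw":0},
    {"delta_pos":[0,-2,5],"yaw":0},
    {"delta_pos":[-3,-2,3],"yaw":0},
    {"delta_pos":[-4,0,0],"yaw":0},
    {"delta_pos":[0,0,0],"yaw":0}
  ],
  "grip": 0.0,
  "force": 30
}}

```text
t: 48.1
tcp_pos: [0.5537, -0.1559, 0.3452]
tool_rot: [0.712, 0.702, -0.014, -0.0]
force: [-0.0, -0.6, 1.1]
finger_gap: 0.498
```

```bash
python3 - <<'E'
from h import *
a=snap('side','d9.png'); b=snap('scene','s9.png')
cs=cam('side');u,v=proj('side',np.array([.625,-.05,.19]),cs).astype(int)
cv2.imwrite('pics/j9.png',np.hstack([cv2.resize(b[235:325,270:390],(400,300),interpolation=cv2.INTER_CUBIC),cv2.resize(a[v-55:v+65,u-80:u+80],(400,300),interpolation=cv2.INTER_CUBIC)]))
E
```

```text
(no output)
```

View pics/j9.png

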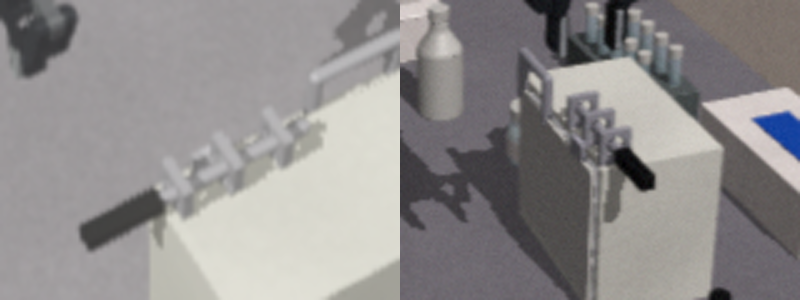

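The rod is through all three eyelets with the handle just outside the outer one. The bin is home and the gripper is clear.

```bash
python3 -c "
from station import manip
print(manip.sense()['t']); print(manip.sign_off())"
```

```text
48.2
the job is handed in; nothing more can be done
None
```

I finished the job and handed it in at about 48 s; sign-off gives no verdict. I tipped the bin out by the bar, dropped in all five white mailers, and pushed it home. Then I pushed the lock rod through all three eyelets from the right.

**Last checks**
- **Bin:** after the push the three eyelets are in line in the picture, so the bin is fully home.
- **Rod:** it met almost no resistance going in. By pose its tip was about 25 mm past the inner eyelet and its shoulder about 15 mm outside the outer one just before release. The last pictures show the tip beyond the inner eyelet and the handle outside the outer one.
- **Mailers:** I watched them leave the bench and saw several lying in the bin, but could not count all five one by one.
- **Bottles and glassware:** I brushed nothing that I know of, but the last picture was a close crop and does not show all of them.

**What went wrong or disagreed**
- **Moved mailer:** one mailer had been knocked about 5 cm aside. I spotted it in the wrist camera and measured it again before picking it up.
- **Missed grasps:** two grasps of another mailer closed above it because the descent stopped short. The third attempt held.
- **Tool tilt:** the tool drifted up to 8° from vertical along the way and was nearly upright again for the rod.
- **Eyelet position:** two wrist-camera measurements differed by about 2.5 mm because the arm was still settling. I corrected for that.

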